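# Change the illuminator's filter from green to blue on its sprung slide

### The arm

A 6-joint arm with a two-finger parallel gripper is mounted at the origin on a cart in front of the work surface, level with it; the furniture and walls round the work are solid. World frame = base frame: x ahead of the robot, y to its left, z up, the work surface at z = 0. Lengths are in mm, angles in rad, forces in N, time in s.
With the tool pointing down it reaches from about 325 to 775 mm from the base axis. Payload 9.3 kg.
Tool frame: the origin (TCP) lies midway between the tips of the shut fingers; the grasp point (between the pads) lies 19 mm behind it; z points along the fingers, y is the line along which they close (so a half turn about z gives the same grasp; the last joint's range is limited). The gripper opens to 85 mm and grips with 20 to 120 N. Pads are 22 mm wide; open, the fingers measure 114 mm over their backs; the gripper's body (76 mm by 85 mm) begins 54 mm behind the grasp point. The pads swing forward as they close: fully open they stand 13 mm farther back than shut.
Start: joints at [1.013, 0.259, 0.021, 1.334, 0, 1.418], TCP at [216.61, 505.546, 231.279] pointing down, gripper open.
Joint ranges: [-3.04, 3.04], [-0.91, 1.82], [-1.04, 1.36], [-1.92, 1.95], [-1.52, 1.45], [-3.14, 3.14]. Speed limits (rad/s): [2.22, 2.22, 2.79, 3.14, 3.14, 3.14].

### API

Orientations are given as a unit quaternion [x, y, z, w].
In Python, from rig import read_state, grab_frame, hand_in gives the robot as it stands.
- The arm moves only by the tool move_arm, never from a script. Its argument "targets" is text: rows parted by semicolons, each of 6 numbers parted by spaces: the shift along the tool's x, y, z in m, then the turn, a rotation vector about the tool's x, y, z in units of 8 degrees (1.0 is 8 degrees). In form: dx dy dz wx wy wz; .... A call has 1 to 8 rows; each row shifts and turns the commanded pose from where the row before left it, along the tool's axes as they then stand; what a row does not reach is not made up. A row lasts 1/8 s, in which the tool goes at most 62.5 mm and 10.7 degrees, less where a joint would pass 70% of its speed; a pose out of reach is approached as far as the arm can. A call is refused whole if a number of a shift passes 0.0625 or a number of a turn 1, either way. A call with a gripper value outside its range is refused whole. "grip" is the opening, from 0 (shut) to 1 (fully open), set as the call begins (left out, the last holds). The fingers move at their own pace and stop on an object; "squeeze" is the grip in N (left out, the last holds). Time passes only in rows, so rows that do not move let the fingers close. It gives the time, the measured TCP pose, the force, the opening and the grip force at its end, in the units of the state.
- read_state(): the state, without advancing time (a new reading comes with each control period).
- grab_frame(name): name is "side" or "top" or "wrist"; returns a dict with "image" (400x640x3 uint8, red, green, blue), "mtx" (3x3 intrinsics, pixels), "k1" (the pictures are not rectified: a ray, as slopes to the right and down, at radius r is drawn at 1 + k1 r^2 times it, then the intrinsics apply), "camera_from_world" (4x4, takes a point from world to camera coordinates); the wrist camera has in their place "hand_eye" (4x4, takes a point from camera to tool coordinates, whose origin is the TCP and whose axes are the flange's). Camera axes: x right, y down, z forward; pixel columns grow to the right and rows downward; lengths in mm; the calibration is good to about 2 mm. A picture is of the moment at which its call begins: read the wrist's pose just before it. There is no depth.
- hand_in(): hands the job in; it is judged then, once.
The state is a dict: "time": time; "qpos": joint angles; "dq": joint speeds; "effort": joint torques, N m; "ee_pos": TCP position; "ee_rot": TCP orientation; "force": force on the tool from outside, world axes, zero at the start; "wrist_torque": the same for the moment, N m; "grip_width": finger opening in mm; "gripper_force": force on a finger pad.
Only numpy, scipy, OpenCV 4.12 (cv2) and the standard library are available. Lean on these libraries where they do the work, as an engineer would, in place of code of your own. Each camera call takes 0.05 s, during which the arm holds its last target. There are 200 camera calls.

### The job

The green filter of the microscope's light base is in the beam and the next exposure needs the blue one, which is the middle stop. Press the red thumb lever down until the filter slide springs all the way out, let the lever up, then push the slide's yellow tab in past the first click but well short of the second, and let go, so that the slide springs back on its stop and stays there with the blue filter under the ring. Use only the fingertips or the outside of the fingers, do not pinch the tab, and leave the clear sample case, the steel sample and the bushing where they stand.

Things in the scene. Friction and masses are not known exactly. Their poses are not given: they have to be found in the camera images.
- light_base: White light base with grey deck, fixed; 146 mm along its x, 124 mm along its y, deck 36 mm above the worktop. Origin: centre of its underside. The filter slide lies on the deck and moves along the base's y: +y is IN; a spring drives it OUT (-y). The red lever is on the -x side of the slide. Dimmer knob and switch on the -x face are not used
- filter_slide (a joint): Slide position, m: 0 = all the way out, 0.032 = middle stop (blue filter under the ring), 0.064 = far stop (green; starts here), 0.070 = end. Going in it clicks just past each stop; let go, it springs back to the last stop passed, or to 0 before the first click. Comes out past a stop only while the lever is pressed. Pushing takes 3 N (at 0) to 9 N; returns within 0.5 s
- tab (a point): Centre of the slide's yellow push tab: plate 8 mm thick along the base's y, 28 mm wide along x, 30 mm tall, its top 68 mm above the worktop. Moves with the slide; axes as the base's. The ribbed face to push looks to -y, 4 mm from this point. The slide's plate below it tops at 41 mm. With the slide all the way out the tab's centre is 52 mm beyond the base's -y side
- thumb_pad (a point): Centre of the top face of the lever's red thumb pad, 24 x 24 mm, 58 mm above the worktop when the lever is up. Press it straight down; it swings about an axis along the base's y, 30 mm to the base's +x of this point and 54 mm above the worktop, between two aluminium cheeks
- release_lever (a joint): Angle of the release lever, rad: 0 = up, its nose in the way of the slide's two brass teeth; 0.34 = fully pressed (pad centre 10 mm lower), then a hard stop. The slide is free above about 0.22. A spring brings the lever up again; pressing takes 2 N at first and 4 N at 0.34
- blue_filter (a point): Centre of the blue filter disc, 25 mm across, 40 mm above the worktop; it moves with the slide. It lies between the clear window (32 mm to the base's +y) and the green filter (32 mm to the base's -y)
- port (a point): Centre of the top of the black ring round the light beam, 35 mm across, 54 mm above the worktop, fixed to the base above the slide. At the middle stop the blue filter is straight below it
- sample_case: Clear flat sample case, closed, loose, 78 x 76 mm, 14 mm tall, near the inner (+y) end of the base; not to be moved. Origin: centre of its underside
- steel_sample: Slotted steel part with a flange, loose, 48 mm across, 37 mm tall, on the far (+x) side of the tab's path; not to be moved. Origin: centre of its underside
- bushing: Flanged bronze bushing, loose, 32 mm across, 24 mm tall, on the near (-x) side of the tab's path; not to be moved. Origin: centre of its underside

How it is judged:
By the outcome, as a careful person would: the job done as asked, in the order asked, and still so for the second after the job is handed in, with the robot touching nothing.
It also fails if it takes over 45 s, if anything falls off the work surface, if the arm or the gripper's body presses on something with over 40 N, if the wrist force passes 120 N, or if a joint passes its speed limit or range.

## Working session

There is one attempt and no reset: what is moved stays moved. The work goes in short steps, Python scripts to look and compute and a tool call to move; the robot and the scene stay as the last step left them, time stands still between calls to the robot, and variables do not carry over. Pictures are saved under pics/ and viewed, at most 10 in all, crops included, and the job is handed in when it is done.

Besides the shell and the picture viewer there is one more tool, called after "Emit:" by a JSON object that holds its "api" and its "payload", one argument or row to a line. move_arm: Moves the arm, as the interface text tells. Its arguments: {"type":"object","properties":{"targets":{"type":"string"},"grip":{"type":"number"},"squeeze":{"type":"number"}},"required":["targets"]}

```bash
mkdir -p pics
python3 - <<'E'
from rig import *
import cv2
s=read_state();print(s)
for n in("side","top"):
    f=grab_frame(n);cv2.imwrite(f"pics/{n}0.png",f["image"][:,:,::-1]);print(n,f["mtx"],f["k1"],f["camera_from_world"])
E
```

```text
{'time': 0.0, 'qpos': array([1.01342602e+00, 2.59218122e-01, 2.07166414e-02, 1.33370457e+00,
       1.09891793e-05, 1.41822140e+00]), 'dq': array([-0.00145164, -0.00096129, -0.00051737,  0.00109275,  0.0001172 ,
        0.00019078]), 'effort': array([ 2.38910827e-03, -5.55645597e+01,  3.44523454e+01,  1.38596236e-02,
       -2.55650468e-05,  3.23768779e-05]), 'ee_pos': array([216.43511288, 505.29820217, 230.63432951]), 'ee_rot': array([ 2.01018605e-01,  9.79587170e-01, -6.59008823e-04, -2.50137347e-04]), 'force': array([0.6077649 , 0.87511011, 0.19401469]), 'wrist_torque': array([ 0.00819753, -0.03611787,  0.00334527]), 'gripper_force': 0.0, 'grip_width': 85.39618588953975}
side [[503.5826603    0.         320.13499024]
 [  0.         503.5826603  191.78063467]
 [  0.           0.           1.        ]] 0.02212757039630008 [[ 9.98908028e-01  4.53341401e-02 -1.12946047e-02 -5.50939297e+02]
 [ 1.01070138e-02 -4.45712514e-01 -8.95119100e-01 -9.66888005e+00]
 [-4.56136014e-02  8.94027500e-01 -4.45684001e-01  1.10937365e+03]
 [ 0.00000000e+00  0.00000000e+00  0.00000000e+00  1.00000000e+00]]
top [[483.42033818   0.         325.88422045]
 [  0.         483.42033818 189.34514853]
 [  0.           0.           1.        ]] -0.0229504907119522 [[ 1.98828768e-02 -9.99333660e-01 -3.06089484e-02 -1.19529125e+02]
 [-9.95004087e-01 -1.67823924e-02 -9.84135094e-02  5.49677917e+02]
 [ 9.78342411e-02  3.24127725e-02 -9.94674758e-01  8.79565358e+02]
 [ 0.00000000e+00  0.00000000e+00  0.00000000e+00  1.00000000e+00]]
```

View pics/top0.png

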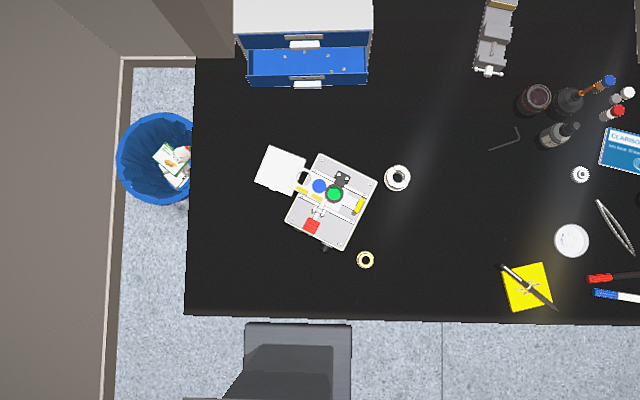

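View pics/side0.png

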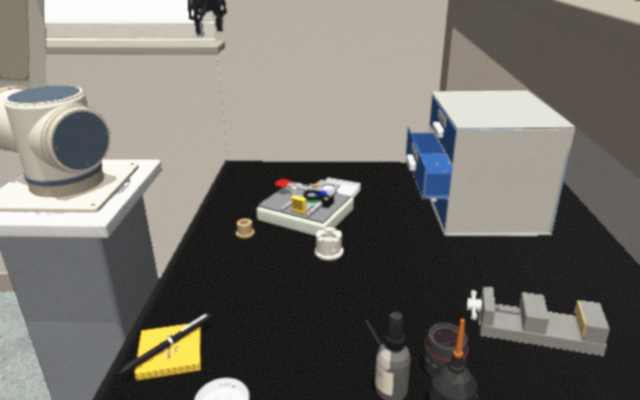

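The top view shows the light base near (332,202), with the red pad at (311,226), green disc (334,194), blue disc (319,186) and yellow tab (360,205). The steel part is at (397,178), the bushing at (365,260) and the case at (280,170). The side view shows the same layout, with nothing overhead.

```bash
cat > h.py <<'E'
import numpy as np,cv2
from rig import *
from scipy.spatial.transform import Rotation as R
def ray(f,px,st=None):
    K=f["mtx"];d=np.array([(px[0]-K[0,2])/K[0,0],(px[1]-K[1,2])/K[1,1]]);u=d.copy()
    for _ in range(10):u=d/(1+f["k1"]*(u@u))
    v=np.array([*u,1.])
    if "camera_from_world" in f:
        T=np.linalg.inv(f["camera_from_world"])
    else:
        W=np.eye(4);W[:3,:3]=R.from_quat(st["ee_rot"]).as_matrix();W[:3,3]=st["ee_pos"];T=W@f["hand_eye"]
    return T[:3,3],T[:3,:3]@v
def plane(f,px,z,st=None):
    o,d=ray(f,px,st);return o+d*(z-o[2])/d[2]
def near(o1,d1,o2,d2):
    A=np.array([d1,-d2]).T;t=np.linalg.lstsq(A,o2-o1,rcond=None)[0]
    a=o1+d1*t[0];b=o2+d2*t[1];return (a+b)/2,np.linalg.norm(a-b)
def mask(im,c):
    h=cv2.cvtColor(im,cv2.COLOR_RGB2HSV)
    lo,hi={"red":((0,150,90),(8,255,255)),"yel":((22,150,90),(34,255,255)),"grn":((45,120,60),(80,255,255)),"blu":((105,150,80),(130,255,255))}[c]
    return cv2.inRange(h,lo,hi)
def blobs(f,c,roi,amin=15):
    x0,y0,x1,y1=roi;m=np.zeros(f["image"].shape[:2],np.uint8);m[y0:y1,x0:x1]=mask(f["image"],c)[y0:y1,x0:x1]
    n,_,s,ce=cv2.connectedComponentsWithStats(m)
    return [(ce[i].round(1),s[i]) for i in range(1,n) if s[i][4]>=amin]
E
python3 - <<'E'
from h import *
np.set_printoptions(precision=1,suppress=True)
f=grab_frame("top");g=grab_frame("side")
Z=dict(red=58,yel=55,grn=40,blu=40)
for c in Z:
    for b in blobs(f,c,(250,140,420,280)):print("top",c,b,plane(f,b[0],Z[c]))
    for b in blobs(g,c,(220,160,370,250)):print("side",c,b,plane(g,b[0],Z[c]))
for n,px,z in(("steel",(397,178),37),("bush",(365,260),24),("case",(280,170),14)):print(n,plane(f,px,z))
cv2.imwrite("pics/topc.png",cv2.resize(f["image"][135:275,245:425,::-1],None,fx=4.4,fy=4.2,interpolation=cv2.INTER_CUBIC))
E
```

```text
top red (array([310.9, 225.5]), array([303, 218,  17,  16, 165], dtype=int32)) [483.  -84.9  58. ]
side red (array([281.9, 182.2]), array([275, 178,  16,   9, 101], dtype=int32)) [481.2 -85.2  58. ]
top yel (array([301.6, 189.7]), array([296, 186,  12,   8,  39], dtype=int32)) [547.5 -66.4  55. ]
top yel (array([316.6, 197.3]), array([312, 194,  10,   7,  33], dtype=int32)) [534.1 -93.9  55. ]
top yel (array([358.9, 205.2]), array([354, 198,  10,  15,  70], dtype=int32)) [ 521.2 -170.4   55. ]
side yel (array([298.7, 204.3]), array([292, 197,  15,  16, 177], dtype=int32)) [ 521.2 -171.    55. ]
top grn (array([333.8, 193. ]), array([327, 187,  14,  13, 147], dtype=int32)) [ 543.8 -124.6   40. ]
side grn (array([311.9, 199.9]), array([307, 199,  11,   3,  30], dtype=int32)) [ 542.  -124.3   40. ]
top blu (array([318.9, 185.5]), array([313, 179,  13,  14, 142], dtype=int32)) [557.2 -96.9  40. ]
side blu (array([322.6, 192.6]), array([320, 191,   6,   4,  20], dtype=int32)) [561.  -92.9  40. ]
steel [ 573.9 -240.6   37. ]
bush [ 422.2 -184.1   24. ]
case [588.5 -20.7  14. ]
```

View pics/topc.png

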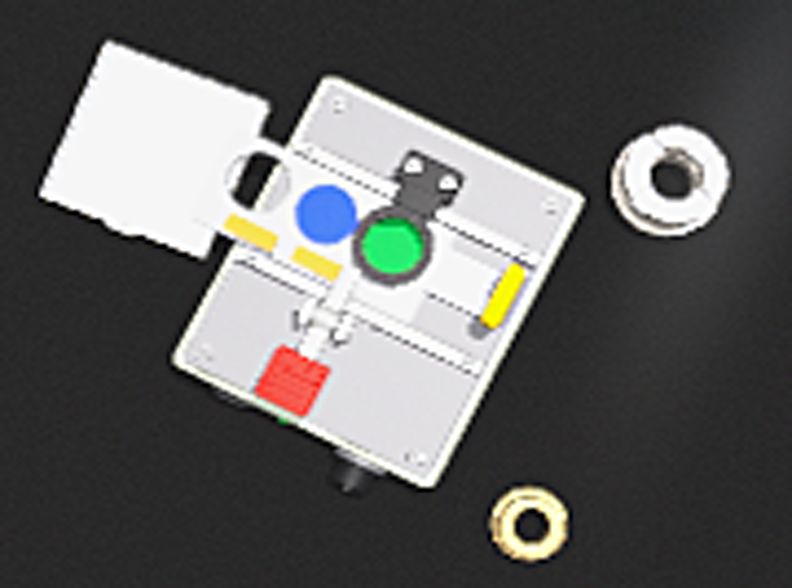

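The crop shows the deck corners at about (330,78), (583,197), (430,487) and (175,360). The red pad's centre is (292,380), the tab (503,297), and the lever's cheeks are near (325,320). IN points along world (0.43, 0.90), and every height and spacing matches the given sizes. I'm moving to above the pad with the fingers shut.

Emit:
{"api": "move_arm", "payload": {
  "targets": "-0.043 -0.040 0 0 0 0.3;-0.043 -0.040 0 0 0 0;-0.043 -0.040 0 0 0 0;-0.043 -0.040 0 0 0 0;-0.043 -0.040 0 0 0 0;-0.043 -0.040 0 0 0 0;-0.043 -0.040 0 0 0 0;-0.043 -0.040 0 0 0 0",
  "grip": 0,
  "squeeze": 40
}}

```text
time: 1.2
ee_pos: [391.2, 67.4, 231.5]
ee_rot: [0.222, 0.975, 0.0, 0.0]
force: [2.4, 1.6, 0.1]
grip_width: -0.2
gripper_force: 0.0
```

Emit:
{"api": "move_arm", "payload": {
  "targets": "-0.043 -0.040 0 0 0 0;-0.043 -0.040 0.02 0 0 0;-0.02 -0.02 0.02 0 0 0;0 0 0 0 0 0;0 0 0 0 0 0"
}}

```text
time: 1.82
ee_pos: [443.1, -66.3, 191.6]
ee_rot: [0.222, 0.975, 0.0, -0.0]
force: [0.1, 0.0, -0.2]
grip_width: 0.2
gripper_force: 0.0
```

Run:
```python
from h import *
np.set_printoptions(precision=3,suppress=True)
f=grab_frame("top")
c=[plane(f,(245+x/4.4,135+y/4.2),36)[:2] for x,y in((330,78),(583,197),(430,487),(175,360))]
print("corners",np.array(c)); 
for i in range(4):
    d=c[(i+1)%4]-c[i];print(np.linalg.norm(d),np.degrees(np.arctan2(d[1],d[0])))
print("centre",np.mean(c,0))
s=read_state();w=grab_frame("wrist");print(s["time"],s["ee_pos"],R.from_quat(s["ee_rot"]).as_matrix(),s["force"],s["qpos"])
for k,z in dict(red=58,yel=60,grn=40,blu=40).items():
    for b in blobs(w,k,(0,0,640,400),60):print(k,b,plane(w,b[0],z,s))
cv2.imwrite("pics/w1.png",w["image"][:,:,::-1])
```

```text
corners [[ 617.541  -97.449]
 [ 566.141 -204.831]
 [ 438.272 -142.755]
 [ 491.367  -35.118]]
119.0497098046156 -115.57838556722832
142.14099130502436 154.10495947151816
120.02014868716869 63.743822137658455
140.72990183646328 -26.289910874732765
centre [ 528.33  -120.038]
1.875 [443.203 -65.985 191.872] [[-0.902  0.431  0.001]
 [ 0.431  0.902 -0.   ]
 [-0.001  0.    -1.   ]] [0.49  0.053 0.409] [-0.336  0.102 -0.279  1.189  0.     0.11 ]
red (array([318.8, 230.8]), array([309, 222,  21,  20, 381], dtype=int32)) [481.638 -83.685  58.   ]
yel (array([ 37.1, 256.5]), array([  0, 232,  65,  48, 632], dtype=int32)) [ 372.616 -384.069   60.   ]
yel (array([267.4, 280.8]), array([263, 272,   9,  18, 105], dtype=int32)) [ 510.761 -161.88    60.   ]
yel (array([ 26.4, 294.4]), array([  0, 281,  49,  25, 129], dtype=int32)) [ 405.327 -432.702   60.   ]
blu (array([522.6, 137.6]), array([ 498,  102,   46,   83, 2263], dtype=int32)) [486.203 150.421  40.   ]
```

View pics/w1.png

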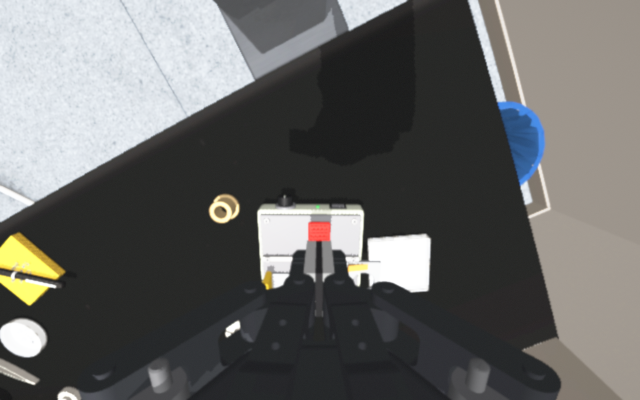

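The wrist view shows the fingers shut, already square to the base. The red pad at (319,231) maps to (482,-84), which agrees with the other views. Going down above the pad, then pressing.

Emit:
{"api": "move_arm", "payload": {
  "targets": "-0.020 0 0.020 0 0 0;-0.020 0 0.030 0 0 0;0 0 0.040 0 0 0;0 0 0.030 0 0 0;0 0 0 0 0 0;0 0 0 0 0 0"
}}

```text
time: 2.68
ee_pos: [480.1, -83.6, 72.8]
ee_rot: [0.221, 0.975, -0.0, 0.001]
force: [1.1, 0.0, 0.5]
grip_width: -0.2
gripper_force: 0.0
```

Emit:
{"api": "move_arm", "payload": {
  "targets": "0 0 0.006 0 0 0;0 0 0.006 0 0 0;0 0 0.004 0 0 0;0 0 0.003 0 0 0;0 0 0.002 0 0 0;0 0 0 0 0 0"
}}

```text
time: 3.42
ee_pos: [479.5, -84.0, 50.3]
ee_rot: [0.222, 0.975, -0.0, 0.0]
force: [-1.1, -0.0, 3.7]
grip_width: 0.0
gripper_force: 2.0
```

Run:
```python
from h import *
np.set_printoptions(precision=2,suppress=True)
s=read_state();print(s["time"],s["ee_pos"],s["force"])
f=grab_frame("top");g=grab_frame("side")
for b in blobs(f,"yel",(250,140,420,280)):print("top",b,plane(f,b[0],60))
for b in blobs(g,"yel",(220,160,370,250)):print("side",b,plane(g,b[0],55))
```

```text
3.425 [479.48 -84.04  50.31] [-1.08 -0.05  3.73]
top (array([348.5, 213.4]), array([343, 210,  12,   8,  40], dtype=int32)) [ 505.83 -151.86   60.  ]
top (array([391. , 221.3]), array([385, 214,  12,  15,  88], dtype=int32)) [ 493.13 -227.71   60.  ]
side (array([279.1, 221.1]), array([272, 211,  16,  20, 218], dtype=int32)) [ 493.03 -232.56   55.  ]
```

The slide has sprung fully out: the tab has travelled about 64 mm, to (493,-229), as predicted. I'll let the lever up, retreat, and go to the outer side of the tab.

Emit:
{"api": "move_arm", "payload": {
  "targets": "0 0 -0.02 0 0 0;0 0 -0.04 0 0 0;0 0 -0.04 0 0 0;-0.0185 -0.041 0 0 0 0;-0.0185 -0.041 0 0 0 0;-0.0185 -0.041 0 0 0 0;-0.019 -0.042 0 0 0 0;0 0 0 0 0 -1"
}}

```text
time: 4.53
ee_pos: [475.0, -268.0, 149.6]
ee_rot: [0.153, 0.988, -0.0, -0.0]
force: [0.2, 1.2, 0.0]
grip_width: -0.2
gripper_force: 0.0
```

Emit:
{"api": "move_arm", "payload": {
  "targets": "0 0 0 0 0 -1;0 0 0 0 0 -1;0 0 0 0 0 -1;0 0 0 0 0 -1;0 0 0 0 0 -1;0 0 0 0 0 -1;0 0 0 0 0 -1;0 0 0 0 0 -1"
}}

```text
time: 5.52
ee_pos: [475.2, -264.9, 150.0]
ee_rot: [-0.396, 0.918, 0.0, -0.0]
force: [-0.1, -0.1, 0.5]
grip_width: 0.0
gripper_force: 0.0
```

Emit:
{"api": "move_arm", "payload": {
  "targets": "0 0 0 0 0 -1;0 0 0 0 0 -1;0 0 0 0 0 -0.25;0 0 0 0 0 0;0 0 0 0 0 0"
}}

```text
time: 6.15
ee_pos: [475.3, -264.9, 150.2]
ee_rot: [-0.532, 0.847, 0.0, -0.0]
force: [1.0, 0.2, -0.5]
grip_width: -0.0
gripper_force: 0.0
```

Run:
```python
from h import *
np.set_printoptions(precision=3,suppress=True)
s=read_state();w=grab_frame("wrist");print(s["time"],s["ee_pos"],s["force"],s["qpos"]);print(R.from_quat(s["ee_rot"]).as_matrix())
f=grab_frame("top");g=grab_frame("side")
for n,q,roi in(("top",f,(250,140,420,280)),("side",g,(220,160,370,250)),("wrist",w,(0,0,640,400))):
  for c,z in(("yel",60),("red",58),("grn",40),("blu",40)):
    for b in blobs(q,c,roi):print(n,c,b,plane(q,b[0],z,s))
im=w["image"];cv2.imwrite("pics/w2.png",np.vstack([cv2.resize(im[150:400,160:480],(800,400))[:300],cv2.resize(f["image"][140:265,250:450],(800,300))])[:,:,::-1])
```

```text
6.15 [ 475.265 -264.941  150.225] [ 0.975  0.207 -0.478] [-0.663  0.285 -0.152  1.134 -0.    -1.785]
[[-0.434 -0.901 -0.   ]
 [-0.901  0.434  0.   ]
 [-0.     0.    -1.   ]]
top yel (array([333. , 205.3]), array([328, 203,  10,   6,  26], dtype=int32)) [ 519.843 -123.871   60.   ]
top yel (array([348.1, 213.1]), array([343, 210,  11,   7,  36], dtype=int32)) [ 506.353 -151.132   60.   ]
top yel (array([391. , 221.4]), array([385, 214,  12,  15,  87], dtype=int32)) [ 492.954 -227.715   60.   ]
top red (array([310.8, 225.4]), array([303, 218,  17,  16, 168], dtype=int32)) [483.177 -84.716  58.   ]
top grn (array([365.2, 209.2]), array([359, 203,  14,  14, 151], dtype=int32)) [ 515.054 -182.563   40.   ]
top blu (array([349.7, 201.3]), array([343, 195,  14,  14, 150], dtype=int32)) [ 529.044 -154.016   40.   ]
side yel (array([279.1, 221.1]), array([272, 211,  16,  20, 219], dtype=int32)) [ 494.303 -241.257   60.   ]
side red (array([281.7, 182.2]), array([274, 178,  17,   9, 102], dtype=int32)) [480.783 -85.216  58.   ]
side grn (array([294.6, 214. ]), array([289, 212,  12,   5,  49], dtype=int32)) [ 514.131 -180.148   40.   ]
side blu (array([303.6, 206.5]), array([298, 204,  12,   5,  44], dtype=int32)) [ 528.211 -151.183   40.   ]
wrist yel (array([321.1, 240.1]), array([304, 236,  32,  14, 132], dtype=int32)) [ 488.349 -235.274   60.   ]
wrist blu (array([318.6, 317.5]), array([314, 316,  10,   4,  37], dtype=int32)) [ 534.304 -145.182   40.   ]
```

View pics/w2.png

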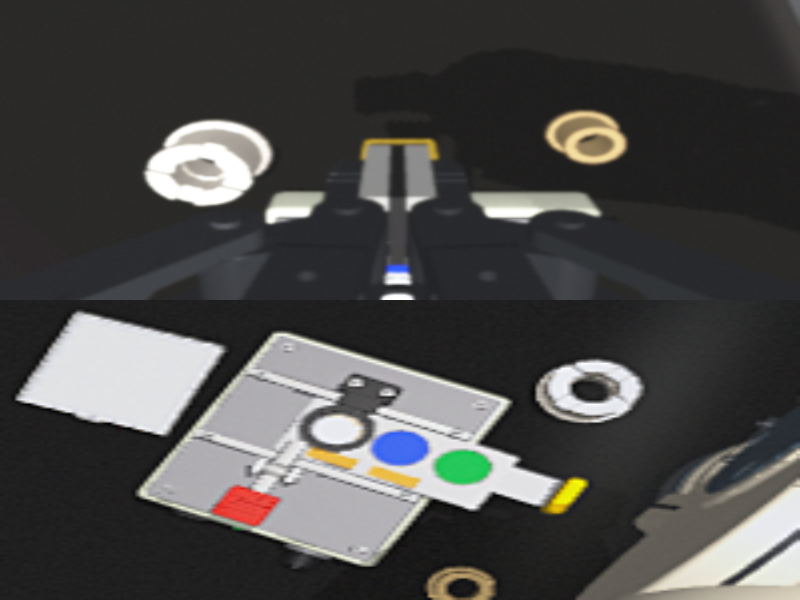

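The wrist view shows the fingers centred outside the tab, whose rim is near (400,145). The top view shows the clear window under the ring and the lever up. Lowering to 50 mm, then moving in to contact.

Emit:
{"api": "move_arm", "payload": {
  "targets": "0 0 0.03 0 0 0;0 0 0.04 0 0 0;0 0 0.03 0 0 0;0 0 0 0 0 0;-0.008 0 0 0 0 0;-0.008 0 0 0 0 0;0 0 0 0 0 0;0 0 0 0 0 0"
}}

```text
time: 7.3
ee_pos: [482.5, -250.5, 50.8]
ee_rot: [-0.533, 0.846, -0.0, 0.0]
force: [-0.2, -0.1, -1.0]
grip_width: 0.2
gripper_force: 0.0
```

Emit:
{"api": "move_arm", "payload": {
  "targets": "-0.004 0 0 0 0 0;-0.004 0 0 0 0 0;-0.004 0 0 0 0 0;-0.004 0 0 0 0 0;0 0 0 0 0 0;0 0 0 0 0 0"
}}

```text
time: 8.05
ee_pos: [489.1, -236.2, 50.3]
ee_rot: [-0.533, 0.846, -0.0, -0.0]
force: [-1.8, -2.7, -0.3]
grip_width: 0.1
gripper_force: 1.5
```

```bash
cat > chk.py <<'E'
from h import *
np.set_printoptions(precision=2,suppress=True)
u=np.array([.434,.901])
s=read_state();print(s["time"],s["ee_pos"],"F",s["force"],"TCP from tab0 along IN",(s["ee_pos"][:2]-[493.2,-229.5])@u)
f=grab_frame("top");g=grab_frame("side")
for n,q,roi in(("top",f,(250,140,420,280)),("side",g,(220,160,370,250))):
  for c,z in(("yel",60),("red",58),("grn",40),("blu",40)):
    for b in blobs(q,c,roi):print(n,c,b[0],b[1][4],(p:=plane(q,b[0],z))[:2],"blue0+",round((p[:2]-[529,-154])@u,1))
E
python3 chk.py
```

```text
8.05 [ 489.07 -236.17   50.27] F [-1.8  -2.66 -0.31] TCP from tab0 along IN -7.804466768451239
top yel [331.  204.6] 28 [ 521.04 -120.26] blue0+ 26.9
top yel [345.4 211.9] 43 [ 508.41 -146.27] blue0+ -2.0
top red [310.8 225.4] 168 [483.18 -84.72] blue0+ 42.5
top grn [362.6 207.7] 153 [ 517.72 -177.78] blue0+ -26.3
top blu [347.1 200. ] 142 [ 531.35 -149.21] blue0+ 5.3
side yel [285.  221.9] 71 [ 504.5  -243.69] blue0+ -91.4
side grn [296.2 212.7] 45 [ 516.59 -175.24] blue0+ -24.5
side blu [305.1 205.1] 46 [ 530.59 -145.6 ] blue0+ 8.3
```

I have contact and the slide is at about 5.4 mm. I need about 37.5 mm more to reach about 43 mm.

Emit:
{"api": "move_arm", "payload": {
  "targets": "-0.005 0 0 0 0 0;-0.005 0 0 0 0 0;-0.005 0 0 0 0 0;-0.005 0 0 0 0 0;-0.005 0 0 0 0 0;-0.005 0 0 0 0 0;-0.003 0 0 0 0 0;0 0 0 0 0 0"
}}

```text
time: 9.15
ee_pos: [503.5, -206.3, 50.3]
ee_rot: [-0.533, 0.846, -0.0, -0.0]
force: [-0.6, -4.3, 0.3]
grip_width: 0.2
gripper_force: 2.2
```

Emit:
{"api": "move_arm", "payload": {
  "targets": "-0.003 0 0 0 0 0;-0.002 0 0 0 0 0;0 0 0 0 0 0;0 0 0 0 0 0"
}}

```text
time: 9.65
ee_pos: [505.5, -202.3, 50.3]
ee_rot: [-0.533, 0.846, -0.0, -0.0]
force: [-1.6, -5.9, -0.0]
grip_width: -0.2
gripper_force: 3.1
```

```bash
python3 chk.py
```

```text
9.65 [ 505.5  -202.28   50.29] F [-1.56 -5.93 -0.01] TCP from tab0 along IN 29.857994783319317
top yel [311.6 194.5] 41 [538.62 -85.01] blue0+ 66.3
top red [310.9 225.4] 165 [483.18 -84.89] blue0+ 42.4
top grn [343.3 198.1] 56 [ 534.73 -142.19] blue0+ 13.1
top blu [324.6 188.6] 34 [ 551.67 -107.49] blue0+ 51.7
top blu [331.2 191.9] 72 [ 545.78 -119.76] blue0+ 38.1
side yel [296.5 211.5] 60 [ 520.57 -207.14] blue0+ -51.5
side grn [306.5 203.9] 44 [ 532.87 -140.77] blue0+ 13.6
```

The slide is at about 43 mm, between the clicks. Backing straight off.

Emit:
{"api": "move_arm", "payload": {
  "targets": "0.01 0 0 0 0 0;0.02 0 0 0 0 0;0.03 0 0 0 0 0;0.01 0 -0.02 0 0 0;0 0 -0.06 0 0 0;0 0 -0.06 0 0 0;0 0 0 0 0 0;0 0 0 0 0 0"
}}

```text
time: 10.75
ee_pos: [474.7, -265.3, 190.0]
ee_rot: [-0.533, 0.846, 0.0, 0.0]
force: [0.3, -0.3, -1.0]
grip_width: -0.2
gripper_force: 0.0
```

```bash
python3 chk.py
python3 - <<'E'
from h import *
f=grab_frame("top");cv2.imwrite("pics/t3.png",cv2.resize(f["image"][140:280,250:430,::-1],(720,560)))
E
```

```text
10.75 [ 474.7  -265.3   189.99] F [ 0.32 -0.26 -0.99] TCP from tab0 along IN -40.28498643244447
top yel [318.1 197.8] 15 [532.86 -96.84] blue0+ 53.2
top yel [332.8 205.3] 29 [ 519.84 -123.51] blue0+ 23.5
top yel [375.1 213.2] 84 [ 507.05 -199.31] blue0+ -50.3
top red [310.8 225.4] 168 [483.18 -84.72] blue0+ 42.5
top grn [349.7 201.3] 152 [ 529.04 -154.02] blue0+ 0.0
top blu [333.8 193. ] 147 [ 543.83 -124.58] blue0+ 32.9
side yel [289.3 212.1] 170 [ 508.28 -209.6 ] blue0+ -59.1
side red [281.7 182.2] 102 [480.78 -85.22] blue0+ 41.0
side grn [303.6 206.5] 43 [ 528.21 -151.18] blue0+ 2.2
side blu [311.7 199.9] 31 [ 541.61 -124.31] blue0+ 32.2
```

View pics/t3.png

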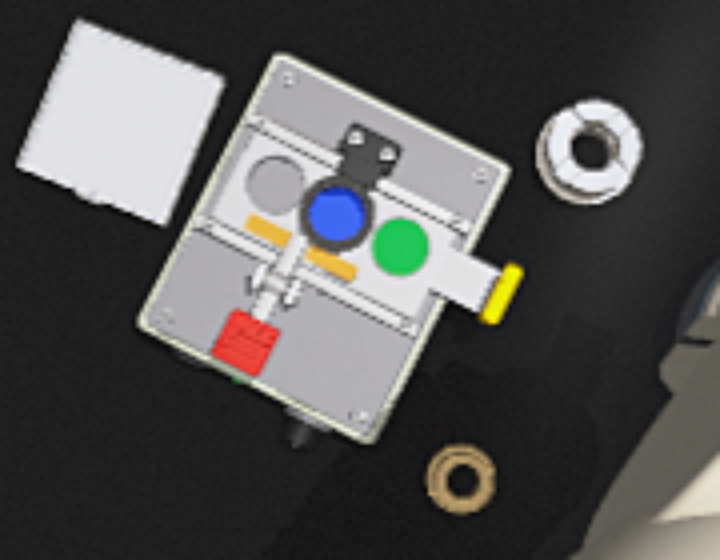

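The blue disc is centred in the ring at (336,213), the lever is up, and the loose parts have not moved.

```bash
python3 -c "from rig import *;print(hand_in())"
```

```text
the job is handed in; nothing more can be done
None
```

The job is handed in: the slide is on its middle stop with the blue filter under the ring, the lever is up, the loose parts have not moved, and the arm is clear after about 11 s of the allowed 45 s.

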